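# Close the vial compartment, dock the check plate and hold it down

### The arm

A 7-joint arm with a two-finger parallel gripper is mounted at the origin on the work surface. World frame = base frame: x ahead of the robot, y to its left, z up, the work surface at z = 0. Lengths are in m, angles in rad, forces in N, time in s.
With the tool pointing down it reaches from about 0.4 to 0.875 m from the base axis. Payload 19.3 kg.
Tool frame: the origin (TCP) lies between the finger pads; the fingertips stand r.finger_overhang ahead of it and the grasp point (between the pads) lies 5 mm behind it (r.finger_overhang is the distance from the TCP to the fingertips, in m); x points along the fingers, y is the direction in which the jaws open and shut, and the axes are right-handed (so a half turn about x gives the same grasp; the last joint's range is limited). The gripper opens to 85 mm and grips with 20 to 120 N. Pads are 22 mm wide; open, the fingers measure 114 mm over their backs; the gripper's body (76 mm by 85 mm) begins 54 mm behind the grasp point. The pads swing forward as they close: fully open they stand 13 mm farther back than shut.
Start: joints at [1.187, 0.521, -0.036, 1.599, 0.021, 1.021, -0.113], TCP at [0.193, -0.594, 0.245] pointing down, gripper open.
Joint ranges: [-2.91, 2.91], [-0.3, 2.13], [-1.5, 1.42], [0.17, 2.43], [-1.26, 4.41], [0.16, 1.93], [-2.52, 2.52]. Speed limits (rad/s): [1.89, 1.89, 2.39, 2.39, 3.01, 3.01, 3.01].

### API

Orientations are given as a 3x3 rotation matrix whose columns are the frame's x, y, z axes.
In Python, from cell import r, planner, cams, ticket gives the robot as it stands. The module is installed in compiled form; this text tells all that it offers. Calls block until the motion is done:
- r.move_ptp(position, orientation): joint-space move of the TCP to a pose.
- r.line_to(position, max_speed=0.15, rot=None, max_force=None): straight line of the TCP; rot=None keeps the orientation; max_speed is the mean speed in m/s. With max_force (N) it stops when the force on the tool has changed by that much, and returns True; else False.
- r.goto_joints(angles): joint-space move.
- r.gripper_to(opening): opening from 0.0 (shut) to 1.0 (fully open); the grip force is fixed at half the most; returns when the fingers have stopped.
- r.hold(seconds).
- planner.ik(position, orientation): joint angles nearest the present ones, or None.
- r.get_state(): the state.
- cams.camera(name): name is "side" or "top"; returns the picture (400x640x3 uint8, red, green, blue); there is no depth.
- cams.camera_params(name): a dict with "mtx" (3x3 intrinsics, pixels), "R" (3x3) and "t" (3): a world point X has camera coordinates R X + t. Camera axes: x right, y down, z forward; pixel columns grow to the right and rows downward; lengths in m; the calibration is good to about 2 mm. A picture is of the moment at which its call begins. camera_params takes no time and is no camera call.
A pose or a line that the arm cannot do raises r.MotionError and nothing moves.
- ticket.sign_off(): hands the job in, once; it reports no verdict.
The state is a dict: "time": time; "q": joint angles; "qd": joint speeds; "joint_torque": joint torques, N m; "eef_pos": TCP position; "tool_rot": TCP orientation; "ft_force": force on the tool from outside, world axes, zero at the start; "ft_torque": the same for the moment, N m; "finger_gap": opening from 0.0 (shut) to 1.0 (fully open).
Only numpy, scipy, OpenCV 4.12 (cv2) and the standard library are available. Lean on these libraries where they do the work, as an engineer would, in place of code of your own. Each camera call takes 0.05 s, during which the arm holds its last target. There are 200 camera calls.

### The job

Get the tray thermostat ready for a temperature check: slide its grey cover fully shut over the vials, then lay the aluminium check plate (red bar) flat on the thermostat's aluminium sill, with its bar parallel to the cover's bar, and slide it along, staying low, towards the cover until its hidden hole drops over the locating pin. Press the plate fully down against its springs and finish like that, still holding it down, because the reading is taken while you hold; leave the bottles and other things on the bench where they are.

Things in the scene. Friction and masses are not known exactly. Their poses are not given: they have to be found in the camera images.
- station: Tray thermostat: white housing fixed to the bench, 132 mm (x) by 295 mm (its y, -145 to +150 mm), 77 mm high; origin at bench height, z up. Along y: vial compartment (-137 to -25 mm), dock with orange pad and pin (60 mm), sill at the open +y end. Side rails along y, tops at 77 mm; the channel between them is 100 mm clear (x -50 to +50).
- pin_tip (a point): Centre of the flat tip of the locating pin, 58.5 mm above the bench (1.5 mm below the sill's top); axes as the station's. The upright pin is 12 mm in diameter, tapering over its top 4 mm to 7 mm. At the start the open cover hides it.
- cover (a joint): Slide of the grey cover along the station's y, m: 0 = fully shut over the vials, growing towards +y as it opens, to 0.110 where it lies over the dock. It starts open. End stops, about 1.5 N friction; stays where left. The cover is 108 (x) x 110 (y) x 6 mm, its underside 66 mm above the bench.
- cover_grip (a point): A point on the cover's black upright grip bar, on its centre line, 10 mm below its top, 92 mm above the bench; it moves with the cover, axes as the station's. The bar stands at the middle of the cover, 14 mm wide (station y), 56 mm long (station x), rising 30 mm from the cover's top (72 mm above the bench) to 102 mm.
- plate: Loose check plate: aluminium, 80 (its x) by 70 (y) by 24 mm thick, about 0.4 kg, flat on the bench at first; origin at the centre of its underside, z up: there, hidden, is the mouth of a blind round hole, 14 mm wide, chamfered, 20 mm deep. On top a red bar 14 mm wide (y), 56 mm long (x), from 24 to 56 mm above the underside. Fits either way round by half a turn.
- plate_grip (a point): On the centre line of the plate's red bar, 46 mm above the plate's underside (10 mm below the bar's top), straight above the hole.
- pad (a joint): The orange spring pad (90 x 68 mm) around the pin, how far it is pressed down, in m: 0 = up, its top 46 mm above the bench; 0.006 = fully down on its stop, top at 40 mm. It needs 6 N to start moving and 12 N fully down, so the plate's own weight does not press it; it springs back when let go.
- sill (a point): Centre of the flat aluminium sill's top, 60 mm above the bench, 64.5 mm from the pin in the station's +y; axes as the station's. The sill is 112 mm (x) by 51 mm (y). The plate is laid here and slid towards -y over the pin; once on the pin it clears the sill by 4 mm.
- back_stop (a point): Middle of the top edge of the back stop, a cross rib on the compartment side of the dock: its face looks to +y, 37 mm from the pin's axis, top 64 mm above the bench. A plate seated on the pin clears this face by 2 mm. Axes as the station's.
- vial_rack: Bystander: blue vial rack, 60 x 80 mm, 40 mm high, near the check plate; origin at the centre of its underside.
- solvent_bottle: Bystander: amber bottle, 86 mm across, 190 mm high, left of the thermostat. Origin: centre of its underside.
- clear_bottle: Bystander: clear bottle, 80 mm across, 170 mm high, beyond the thermostat. Origin: centre of its underside.
- beaker: Bystander: glass beaker, 70 mm across, 85 mm high. Origin: centre of its underside.
- cap_jar: Bystander: small whitish jar with a white cap, 60 mm across, 60 mm high. Origin: centre of its underside.
- wrench: Bystander: wrench, 160 mm, lying flat. Origin: near its middle.
- filter_box: Bystander: small carton, 90 x 60 x 35 mm. Origin: centre of its underside.
Mind the look-alikes: they are no part of the job. What is shaped like the plate but yellow is not meant.

How it is judged:
On the way, in this order (a step that is already met when the one before it is completed fails the run):
1. the cover is fully shut (within 4 mm) over the vials (value of joint cover below 0.004 m), for 0.2 s.
2. the plate is low at the sill: its hole 40 to 120 mm from the pin towards the open end, within 20 mm of the centre line, its underside no more than 6.5 mm above and 5.5 mm below the sill's top (y of plate in the frame of pin_tip between 0.04 and 0.12 m and z of plate in the frame of pin_tip between -0.004 and 0.008 m and x of plate in the frame of pin_tip between -0.02 and 0.02 m), for 0.1 s.
3. still as low, it has been slid on over the pin, its hole 6 to 30 mm short of it (y of plate in the frame of pin_tip between 0.006 and 0.03 m and z of plate in the frame of pin_tip between -0.004 and 0.008 m and x of plate in the frame of pin_tip between -0.02 and 0.02 m), for 0.04 s.
4. the plate has dropped on: the pin is at least 6 mm into the hole (horizontal distance between plate and pin_tip below 0.003 m and z of plate in the frame of pin_tip below -0.006 m), for 0.1 s.
At the end, for the whole second after the job is handed in: Cover shut within 4 mm; plate on the pin (within 3 mm, bars parallel within 0.12 rad, level within 0.07 rad) and at rest, holding the pad at least 4.5 of its 6 mm down, the fingers still gripping or pressing it (over 3 N); no bystander moved over 30 mm or tipped (value of joint cover below 0.004 m and horizontal distance between plate and pin_tip below 0.003 m and z of plate in the frame of pin_tip below -0.0165 m and value of joint pad above 0.0045 m and contact force between the fingers and plate above 3 N and linear speed of plate below 0.02 m/s and angle between the x axis of plate and the x axis of station, either way round below 0.12 rad and angle between plate's own z axis and vertical below 0.07 rad); the arm keeps its last pose, push and grip.
It fails at once if a bystander is pushed more than 30 mm from its place (distance of any of vial_rack, solvent_bottle, clear_bottle, beaker, cap_jar, wrench, filter_box from where it was at the start of the episode above 0.03 m).
It fails at once if a bottle, the beaker, the jar or the vial rack is tipped over (angle between any of vial_rack, solvent_bottle, clear_bottle, beaker, cap_jar's own z axis and vertical above 0.5 rad).
It also fails if it takes over 58 s, if anything falls off the work surface, if the arm or the gripper's body presses on something with over 40 N, if the wrist force passes 120 N, or if a joint passes its speed limit or range.

## Working session

There is one attempt and no reset: what is moved stays moved. The work goes in short steps, each a Python script; the robot and the scene stay as the last script left them, time stands still between calls to the robot, and variables do not carry over. Pictures are saved under pics/ and viewed, about 8 in all and at most 12, crops included, and the job is handed in when it is done.

```bash
mkdir -p pics
python3 - <<'E'
from cell import r,planner,cams
import cv2,numpy as np
for n in("top","side"):
    cv2.imwrite(f"pics/{n}0.png",cams.camera(n)[:,:,::-1])
    p=cams.camera_params(n);print(n,p["mtx"].tolist(),np.round(p["R"],3).tolist(),p["t"],"cam",-np.array(p["R"]).T@p["t"])
s=r.get_state();print(s["time"],s["eef_pos"],s["tool_rot"],r.finger_overhang,s["finger_gap"],s["ft_force"])
E
```

```text
top [[364.25657280266813, 0.0, 323.7712583943614], [0.0, 364.25657280266813, 206.7204873321824], [0.0, 0.0, 1.0]] [[0.012, -1.0, -0.007], [-0.978, -0.011, -0.209], [0.209, 0.01, -0.978]] [-0.01058044  0.55000619  1.10503659] cam [ 0.30658975 -0.01557567  1.19561062]
side [[389.5503985218128, 0.0, 323.89961173395056], [0.0, 389.5503985218128, 202.82600687749797], [0.0, 0.0, 1.0]] [[-0.759, -0.651, 0.017], [-0.488, 0.551, -0.677], [0.431, -0.522, -0.736]] [0.3766222  0.33451976 1.20554632] cam [-0.07109709  0.69034201  1.10700624]
0.1 [ 0.19277151 -0.5942384   0.24479264] [[-3.97346060e-04  3.08641076e-01 -9.51178495e-01]
 [ 9.39766211e-04 -9.51178034e-01 -3.08641319e-01]
 [-9.99999479e-01 -1.01652282e-03  8.78963904e-05]] 0.014 1.000797314816435 [-0.16891139 -0.75970684  0.64739514]
```

View pics/top0.png

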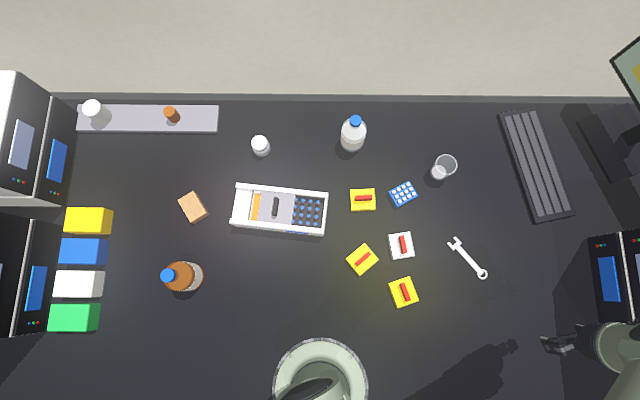

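View pics/side0.png

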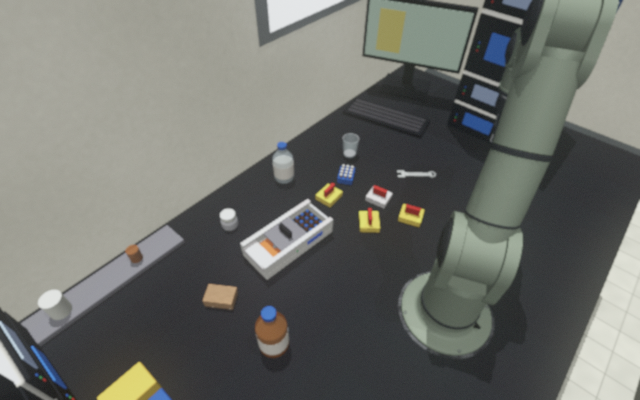

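Top view: thermostat spans (232..328, 183..236), with its vials at the right, so its +y is to the left. The cover bar is at (276,207). The white plate with the red bar is at (401,245), and the yellow ones are decoys. Next I'll take close crops and colour masks.

```bash
cat > h.py <<'E'
import cv2,numpy as np
from cell import r,planner,cams,ticket
def ray(n,uv):
    p=cams.camera_params(n);R=np.array(p["R"]);c=-R.T@np.array(p["t"])
    return c,R.T@np.linalg.solve(np.array(p["mtx"]),[uv[0],uv[1],1.])
def onz(n,uv,z):
    c,d=ray(n,uv);return c+d*(z-c[2])/d[2]
def proj(n,X):
    p=cams.camera_params(n);x=np.array(p["mtx"])@(np.array(p["R"])@np.array(X)+p["t"]);return x[:2]/x[2]
def cross(a,b):
    (c1,d1),(c2,d2)=ray("top",a),ray("side",b)
    s=np.linalg.lstsq(np.c_[d1,-d2],c2-c1,rcond=None)[0];p,q=c1+d1*s[0],c2+d2*s[1];return (p+q)/2,np.linalg.norm(p-q)
def reds(im):
    h=cv2.cvtColor(im,cv2.COLOR_RGB2HSV);m=(((h[...,0]<7)|(h[...,0]>172))&(h[...,1]>140)&(h[...,2]>70)).astype(np.uint8)
    n,l,st,c=cv2.connectedComponentsWithStats(m)
    return [(c[i].round(1).tolist(),int(st[i,4]),cv2.minAreaRect(np.argwhere(l==i)[:,::-1].astype(np.float32))) for i in range(1,n) if st[i,4]>25]
E
python3 - <<'E'
from h import *
for n,b in(("top",(225,175,110,68)),("side",(236,196,100,80))):
    im=cv2.imread(f"pics/{n}0.png")
    print(n,*reds(im[:,:,::-1].copy()),sep="\n ")
    x,y,w,h=b;cv2.imwrite(f"pics/{n}0c.png",cv2.resize(im[y:y+h,x:x+w],None,fx=7,fy=7,interpolation=cv2.INTER_CUBIC))
E
```

```text
top
 ([363.2, 197.4], 68, ((363.0, 197.0), (4.0, 16.0), 90.0))
 ([402.8, 244.0], 69, ((402.8077087402344, 244.03843688964844), (16.473756790161133, 3.9223225116729736), 78.69007110595703))
 ([362.5, 258.2], 55, ((362.60589599609375, 258.1235656738281), (3.145491600036621, 16.378250122070312), 49.398704528808594))
 ([404.9, 291.8], 81, ((404.8219299316406, 291.6917724609375), (17.79025650024414, 4.564604759216309), 69.44395446777344))
side
 ([329.4, 188.6], 54, ((329.4000244140625, 188.80001831054688), (4.400000095367432, 13.600000381469727), 36.869895935058594))
 ([379.4, 190.3], 85, ((379.137939453125, 190.15518188476562), (12.627283096313477, 6.870727062225342), 21.801406860351562))
 ([412.5, 208.9], 94, ((412.3192138671875, 208.99615478515625), (12.892751693725586, 7.367286682128906), 15.255120277404785))
 ([369.5, 213.4], 33, ((369.5, 215.0), (14.0, 3.0), 90.0))
```

View pics/top0c.png

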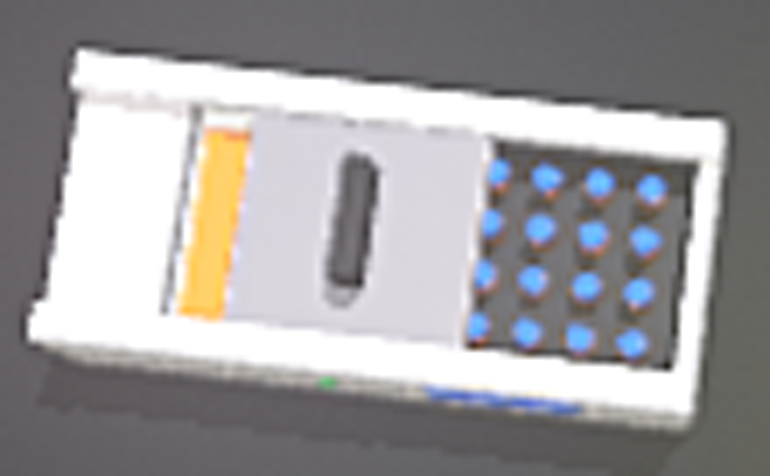

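View pics/side0c.png

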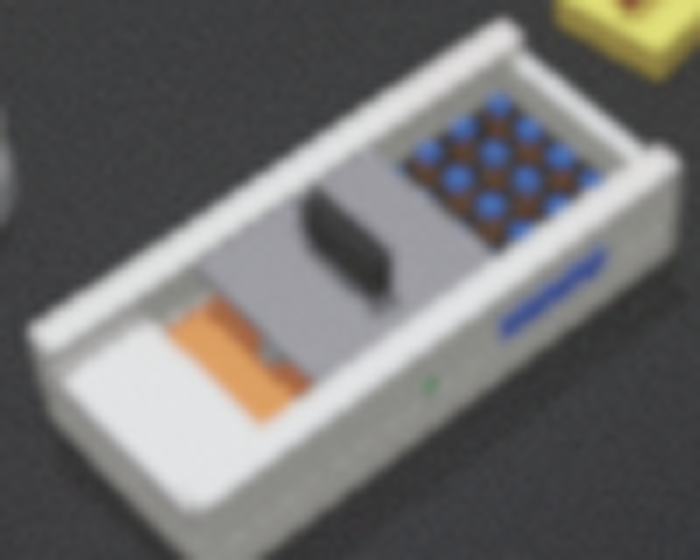

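Run:
```python
from h import *
from scipy.spatial.transform import Rotation
def o(n,c):
    b=dict(top=(225,175),side=(236,196))[n];return (np.array(c)+.5)/7-.5+b
model=np.array([[66,150],[66,-145],[-66,-145],[-66,150]])/1e3   # far-left.. station x = world x side
W=np.array([onz("top",o("top",c),.077)[:2] for c in[(76,52),(726,120),(692,413),(30,335)]])
print(W,[np.linalg.norm(W[i]-W[i-1]) for i in range(4)])
A,B=model-model.mean(0),W-W.mean(0)
th=np.arctan2((A[:,0]*B[:,1]-A[:,1]*B[:,0]).sum(),(A*B).sum());R=np.array([[np.cos(th),-np.sin(th)],[np.sin(th),np.cos(th)]])
t=W.mean(0)-R@model.mean(0);print("station",t,th,"res",W-(model@R.T+t))
print("side far-left,far-right",[onz("side",o("side",c),.077) for c in[(35,330),(505,25),(680,160)]])
cb=onz("top",o("top",(354,220)),.102)[:2];print("bar",cb,"in st",R.T@(cb-t))
print("side bar cross",cross(o("top",(354,220)),o("side",(345,238))))
for n,u in(("pin",(0,.06)),("sill",(0,.1245))):print(n,R@u+t)
print("red top",onz("top",(402.8,244.0),.056), "cross",cross((402.8,244),(379.4,190.3)))
d=np.deg2rad(78.69);e=8*np.array([np.cos(d),np.sin(d)])
a,b=[onz("top",np.array([402.8,244])+k*e,.056)[:2] for k in(1,-1)];print("bar ends",a,b,np.arctan2(*(b-a)[::-1]))
```

```text
[[ 0.62373989  0.27865938]
 [ 0.59484091 -0.01810154]
 [ 0.46115946 -0.00438898]
 [ 0.49279159  0.29091322]] [np.float64(0.1315203965461708), np.float64(0.29816471182451315), np.float64(0.13438290049554066), np.float64(0.2969915433472302)]
station [0.54288038 0.13428331] -0.10120498508507762 res [[ 4.23773179e-05  1.81172774e-03]
 [ 9.47923094e-04 -1.45866508e-03]
 [-1.40894952e-03 -1.08236391e-03]
 [ 4.18649113e-04  7.29301251e-04]]
side far-left,far-right [array([0.62151224, 0.27456766, 0.077     ]), array([ 0.58860845, -0.0155127 ,  0.077     ]), array([ 0.46213094, -0.00509186,  0.077     ])]
bar [0.54136829 0.14490041] in st [-0.00257702  0.01041001]
side bar cross (array([0.54393072, 0.14665571, 0.08989384]), np.float64(8.174776769466838e-05))
pin [0.54894232 0.1939763 ]
sill [0.5554589  0.25814626]
red top [ 0.43405655 -0.25270015  0.056     ] cross (array([ 0.43553817, -0.25526098,  0.04348289]), np.float64(0.00018503504224582907))
bar ends [ 0.40967205 -0.25676815] [ 0.45866338 -0.24859505] 0.16530516242541907
```

```bash
cat >> h.py <<'E'
TH=-0.1012;ST=np.array([.5429,.1343])
def RZ(a): # tool down, bar (tool z) along world angle a, jaw dir = a-90deg
    x=np.array([0,0,-1.]);y=np.array([np.sin(a),-np.cos(a),0]);return np.c_[x,y,np.cross(x,y)]
def S(x,y,th=TH): return ST+np.array([[np.cos(th),-np.sin(th)],[np.sin(th),np.cos(th)]])@np.array([x,y])
def toS(p,th=TH): return np.array([[np.cos(th),np.sin(th)],[-np.sin(th),np.cos(th)]])@(np.array(p)[:2]-ST)
def rep(m=""):
    s=r.get_state();print(m,round(s["time"],2),"tcp",np.round(s["eef_pos"],4),"st",np.round(toS(s["eef_pos"]),4),"F",np.round(s["ft_force"],1),"gap",round(s["finger_gap"],3));return s
E
python3 - <<'E'
from h import *
R=RZ(TH);b=S(-.001,.0115);print(R,planner.ik([*b,.2],R))
r.move_ptp([*b,.18],R);rep()
r.gripper_to(.55);r.line_to([*b,.091]);rep("down")
r.gripper_to(0);s=rep("grip")
p=s["eef_pos"];d=S(0,-1)-S(0,0)
print(r.line_to([*(p[:2]+d*.115),p[2]],max_speed=.06,max_force=18));rep("shut")
cv2.imwrite("pics/side1.png",cams.camera("side")[:,:,::-1])
E
```

```text
[[ 0.         -0.10102735 -0.99488365]
 [ 0.         -0.99488365  0.10102735]
 [-1.          0.          0.        ]] [-0.01508994  0.512961   -0.48808232  1.79517596  0.29660293  0.90656505
 -2.30658098]
 2.99 tcp [0.5433 0.1451 0.18  ] st [-0.0007  0.0108] F [ 0.4 -0.9 -0.1] gap 1.003
down 4.2 tcp [0.5434 0.1461 0.0917] st [-0.0007  0.0118] F [-0.4  0.   0.6] gap 0.551
grip 4.59 tcp [0.5435 0.1459 0.0919] st [-0.0006  0.0116] F [-1.7 -0.8  7.9] gap 0.154
True
shut 5.99 tcp [0.534  0.0537 0.092 ] st [-0.0008 -0.0811] F [-2.1  6.1  5.8] gap 0.149
```

Run:
```python
from h import *
r.gripper_to(.45);p=r.get_state()["eef_pos"];r.line_to([p[0],p[1],.19],max_speed=.3);rep()
A=.165+np.pi
print(planner.ik([.435,-.254,.2],RZ(A)),planner.ik([*S(0,.1245),.2],RZ(TH+np.pi)))
r.move_ptp([.435,-.254,.22],RZ(A));rep()
for n,(x,y,w,h) in(("top",(225,175,110,68)),("side",(236,196,100,80))):
    im=cams.camera(n)[:,:,::-1].copy();cv2.imwrite(f"pics/{n}2.png",im)
    print(n,*reds(im[:,:,::-1].copy()),sep="\n ")
    cv2.imwrite(f"pics/{n}2c.png",cv2.resize(im[y:y+h,x:x+w],None,fx=7,fy=7,interpolation=cv2.INTER_CUBIC))
```

```text
6.88 tcp [0.5339 0.0533 0.1909] st [-0.0008 -0.0815] F [ 0.4  0.1 -1.3] gap 0.45
[ 1.28398296  0.70885107 -1.27226858  1.92095274  0.76555243  1.11492184
  1.43384389] [ 0.18017996  0.83437348 -1.18594578  1.6406776   0.8123888   1.24046314
  0.29180438]
 10.04 tcp [ 0.4351 -0.2538  0.22  ] st [-0.068 -0.397] F [0.6 0.  0.7] gap 0.445
top
 ([363.2, 197.4], 69, ((363.0, 197.0), (4.0, 16.0), 90.0))
 ([403.4, 247.1], 43, ((403.3846435546875, 246.9230499267578), (10.590271949768066, 3.9223227500915527), 78.69007110595703))
 ([362.5, 258.2], 55, ((362.60589599609375, 258.1235656738281), (3.145491600036621, 16.378250122070312), 49.398704528808594))
 ([404.9, 291.7], 80, ((404.8219299316406, 291.6917724609375), (17.79025650024414, 4.564604759216309), 69.44395446777344))
side
 ([329.3, 188.8], 56, ((329.34002685546875, 188.88002014160156), (4.400000095367432, 13.80000114440918), 36.869895935058594))
 ([379.5, 190.3], 83, ((379.4827575683594, 190.2930908203125), (11.884502410888672, 6.870728015899658), 21.801406860351562))
 ([412.4, 208.9], 94, ((412.26416015625, 209.07546997070312), (12.911890983581543, 7.417469501495361), 15.945395469665527))
 ([369.5, 213.6], 34, ((369.5, 215.0), (14.0, 3.0), 90.0))
```

View pics/top2c.png

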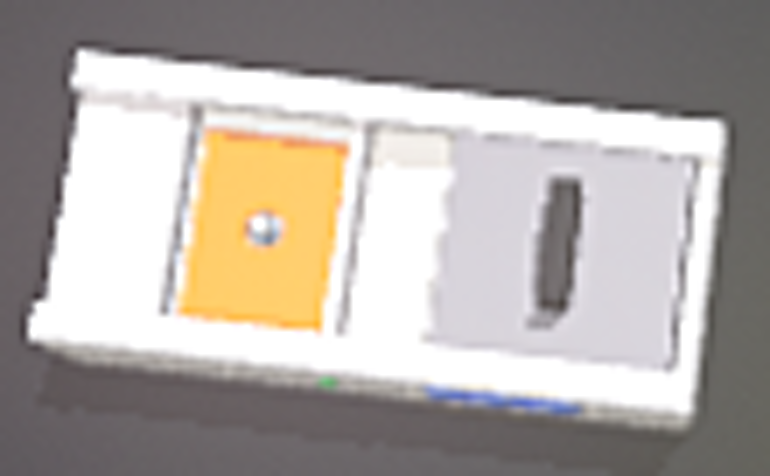

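View pics/side2c.png

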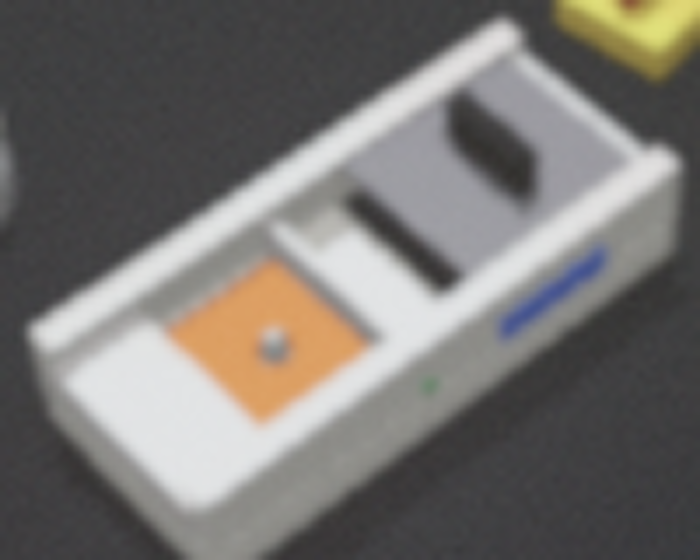

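The cover is shut against its end stop. The pin shows at crop (264,228) in the top view and (273,345) in the side view. I'll triangulate it, then grip the plate.

Run:
```python
from h import *
P={}
for n,(x,y,w,h),(cx,cy) in(("top",(225,175,110,68),(264,228)),("side",(236,196,100,80),(273,345))):
    im=cv2.imread(f"pics/{n}2c.png");hs=cv2.cvtColor(im,cv2.COLOR_BGR2HSV)
    m=(hs[...,1]<110).astype(np.uint8);l=cv2.connectedComponents(m)[1];q=np.argwhere(l==l[cy,cx])[:,::-1]
    c=q.mean(0);print(n,c,len(q),q.min(0),q.max(0));P[n]=(c+.5)/7-.5+[x,y]
X,e=cross(P["top"],P["side"]);print("pin",X,e,toS(X));print([ (onz(n,P[n],.053),toS(onz(n,P[n],.053))) for n in P])
r.line_to([.4345,-.2535,.043],max_speed=.12,max_force=15);rep("down")
r.gripper_to(0);s=rep("grip");p=s["eef_pos"]
r.line_to([p[0],p[1],.20],max_speed=.15);rep("up")
for n in("top","side"):
    im=cams.camera(n);cv2.imwrite(f"pics/{n}3.png",im[:,:,::-1]);print(n,*reds(im.copy()),sep="\n ")
    u=proj(n,r.get_state()["eef_pos"]).astype(int);print(u)
    cv2.imwrite(f"pics/{n}3c.png",cv2.resize(im[u[1]-40:u[1]+40,u[0]-40:u[0]+40,::-1],None,fx=6,fy=6,interpolation=cv2.INTER_CUBIC))
cv2.imwrite("pics/both3.png",np.hstack([cv2.resize(cv2.imread(f"pics/{n}3c.png"),(400,400)) for n in("top","side")]))
```

```text
top [264.89536741 229.61821086] 1252 [246 210] [286 248]
side [273.95974235 345.52898551] 1242 [258 324] [292 366]
pin [0.54810018 0.19378173 0.04831367] 0.00040242044542503216 [-0.00083571  0.05970276]
[(array([0.54693502, 0.19282055, 0.053     ]), array([-0.0018978 ,  0.05862879])), (array([0.54555768, 0.19605136, 0.053     ]), array([-0.0035945 ,  0.06170392]))]
down 11.77 tcp [ 0.4347 -0.2537  0.0435] st [-0.0685 -0.3969] F [-0.5  0.4 -0.1] gap 0.452
grip 12.11 tcp [ 0.4347 -0.2538  0.0435] st [-0.0685 -0.3971] F [-2.  -0.6  8.3] gap 0.15
up 13.31 tcp [ 0.4343 -0.2537  0.1992] st [-0.0689 -0.397 ] F [ 0.4  0.1 -3. ] gap 0.151
top
 ([363.2, 197.4], 68, ((363.0, 197.0), (4.0, 16.0), 90.0))
 ([362.5, 258.2], 55, ((362.60589599609375, 258.1235656738281), (3.145491600036621, 16.378250122070312), 49.398704528808594))
 ([404.9, 291.8], 79, ((404.8219299316406, 291.6917724609375), (17.79025650024414, 4.564604759216309), 69.44395446777344))
[413 238]
side
 ([389.4, 161.7], 26, ((390.0, 162.0), (4.0, 6.0), 0.0))
 ([329.2, 188.9], 57, ((329.1600341796875, 189.12002563476562), (4.400000095367432, 14.40000057220459), 36.869895935058594))
 ([412.5, 208.9], 94, ((412.5000305175781, 209.00001525878906), (13.597792625427246, 7.273237705230713), 18.434947967529297))
 ([369.6, 213.4], 35, ((370.0, 215.0), (4.0, 14.0), 0.0))
[384 159]
```

View pics/both3.png

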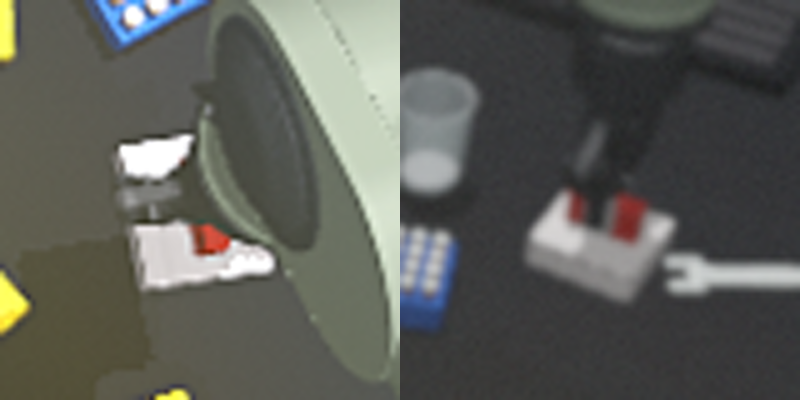

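Run:
```python
from h import *
R=RZ(TH+np.pi);b=S(-.001,.1275)
r.move_ptp([*b,.22],R);rep()
r.line_to([*b,.120],max_speed=.1)
r.hold(.2);rep("hover")
for n in("top","side"):
    im=cams.camera(n);cv2.imwrite(f"pics/{n}4.png",im[:,:,::-1])
x,y,w,h=225,165,110,80;a=cv2.imread("pics/top4.png")[y:y+h,x:x+w]
x,y,w,h=225,200,110,80;c=cv2.imread("pics/side4.png")[y:y+h,x:x+w]
cv2.imwrite("pics/both4.png",cv2.resize(np.vstack([a,c]),None,fx=3.7,fy=3.7,interpolation=cv2.INTER_CUBIC))
print(r.line_to([*b,.098],max_speed=.03,max_force=6));rep("sill")
```

```text
15.32 tcp [0.5553 0.2599 0.2198] st [-0.0003  0.1262] F [ 0.3 -0.6 -3.6] gap 0.154
hover 16.68 tcp [0.555  0.2613 0.1204] st [-0.0008  0.1275] F [-0.5 -0.6 -3.4] gap 0.155
True
sill 17.33 tcp [0.5547 0.2612 0.1033] st [-0.0011  0.1274] F [ 0.1 -1.1  5.1] gap 0.153
```

View pics/both4.png

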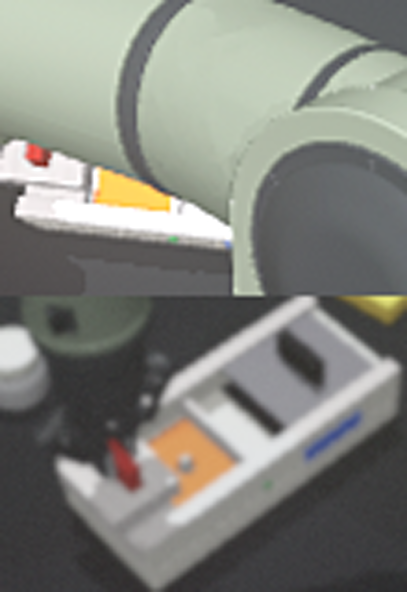

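The plate hangs level between the rails and touched the sill at TCP z = 0.1033, so its underside is at about 60 mm. Now I'll slide it low to the pin and press down.

Run:
```python
from h import *
z=.1040
r.hold(.15);r.line_to([*S(-.001,.095),z],max_speed=.05)
r.line_to([*S(-.001,.0605),z],max_speed=.025,max_force=12);rep("slid")
h=r.line_to([*S(-.001,.0605),.0935],max_speed=.02,max_force=8);rep(f"lower stop={h}")
```

```text
slid 19.81 tcp [0.548  0.1948 0.104 ] st [-0.0011  0.0607] F [ 0.1 -0.7 -4.3] gap 0.149
lower stop=False 20.48 tcp [0.548  0.1945 0.0934] st [-0.001   0.0604] F [-0.3 -1.4 -4.2] gap 0.148
```

It went onto the pin without contact force. Next is the press.

Run:
```python
from h import *
r.hold(.2)
for z in(.0895,.0865,.084,.0820):
    h=r.line_to([*S(-.001,.0604),z],max_speed=.015,max_force=30);rep(f"{z} stop={h}")
r.hold(.6);rep("hold")
im=cams.camera("side")[:,:,::-1];cv2.imwrite("pics/side5.png",cv2.resize(im[200:280,225:335],None,fx=6,fy=6,interpolation=cv2.INTER_CUBIC))
```

```text
0.0895 stop=False 21.1 tcp [0.548  0.1944 0.0894] st [-0.001   0.0603] F [ 0.8 -1.8 -4.6] gap 0.152
0.0865 stop=False 21.45 tcp [0.5481 0.1944 0.0866] st [-0.0009  0.0603] F [-1.  -4.1  1.9] gap 0.15
0.084 stop=False 21.77 tcp [0.548  0.1944 0.0842] st [-0.0009  0.0603] F [-0.8 -4.5  4.1] gap 0.151
0.082 stop=True 21.98 tcp [0.5481 0.1944 0.0832] st [-0.0009  0.0603] F [-3.8 -2.9 14.1] gap 0.149
hold 22.57 tcp [0.5481 0.1944 0.0832] st [-0.0008  0.0603] F [-4.2 -3.1 13.8] gap 0.152
```

View pics/side5.png

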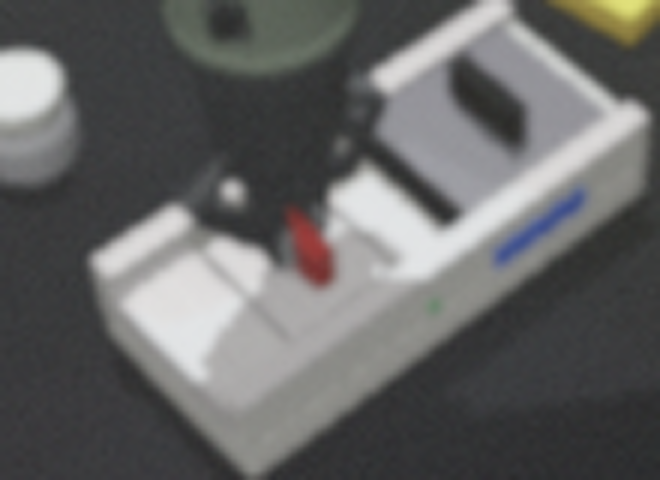

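The plate sits in the dock, below the rails, with the cover still shut. TCP z fell to 0.0832 (underside about 39.7 mm) and the push is about 18 N, so the pad is on its stop. Handing in.

Run:
```python
from h import *
rep("final");ticket.sign_off()
```

```text
final 22.62 tcp [0.5481 0.1943 0.0832] st [-0.0009  0.0603] F [-3.3 -2.6 15. ] gap 0.147
the job is handed in; nothing more can be done
```

The job is handed in at 22.6 s of the 58 s allowed, with the gripper still holding the check plate pressed down on the pin.

- **Cover:** I pulled it by its bar until it hit the end stop. The bar then stood 81 mm from the station origin towards the vials, as the drawing gives for fully shut. The last picture shows it still shut.
- **Plate:** I laid it on the sill, with contact at an underside height of about 60 mm. I slid it low to the pin and lowered it 10 mm without any resistance, so the hole found the pin.
- **Press:** The underside ended at about 39.7 mm, against 40 mm for the pad on its stop. The push is about 18–19 N, more than the 12 N needed.
- **Bystanders:** No unexpected contact forces showed in the readings I took. I did not measure the bystanders' positions again at the end.

The two cameras disagreed by 2–3 mm on the pin's position. I used a value between the station outline and the pin sightings, and it fitted first time.

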